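# Put the bench oddments back in their trays

### The job

Clear the oddments off the bench into the three low wooden trays: the glue jar and the box of screws stand upright side by side in the wide supply tray, the plane iron lies flat in the short holder with finger gaps, and the bench dog lies flat in the long narrow holder with finger gaps. Everything must sit fully down on its tray's floor, and the glue jar must be kept upright throughout. The block plane and the oak wedge are still in use: leave them where they lie.

Things in the scene. Friction and masses are not known exactly. Their poses are not given: they have to be found in the camera images.
- glue_jar_center (a point): Centre (38 mm above the underside) of a round jar of hide glue pearls with a dark screw lid (the lid does not turn), 58 mm across, 76 mm tall, about 0.2 kg; z is up when it stands upright. Stands loose on the bench, the only tall thing in a row of low ones about 100 mm apart: the body of a gripper reaching down to its neighbours can strike it while it stands there.
- screw_box_center (a point): Centre (20 mm above the underside) of a small closed beech box of screws (lid fixed), 58 mm along its x (64 mm with the small catch and hinge at mid-side), 78 mm along its y, 40 mm tall, about 0.22 kg. Stands loose on the bench; best gripped across its x.
- spare_iron_center (a point): Centre of a flat steel plane iron with cap, lying flat and loose: 44 mm along its x, 120 mm along its y; the plate is 4 mm thick, 7 mm with the cap, 11 mm at the cap screw; this point is 4 mm above the underside. About 0.2 kg; best gripped across its x at mid-length.
- bench_dog_center (a point): Centre of a black iron bench dog lying loose along its y: 144 mm long; shaft from 12 mm on the -x side to 10 mm on the +x side and 22 mm high; the head, at the last 26 mm of its +y end, is 30 mm wide and 30 mm high. This point is at mid-length, 11 mm above the underside. About 0.22 kg; best gripped across the shaft at mid-length.
- supply_tray: Wide low wooden tray, fixed to the bench, for the jar and the screw box; it has an unbroken lip. Inside 104 mm along its x and 166 mm along its y; walls 7 mm thick; outside 118 by 180 mm. Origin under its centre at bench height, z up; its inner floor is 6 mm and the top of its lip 24 mm above the bench.
- iron_holder: Short wooden holder, fixed to the bench, for the plane iron. Inside 62 mm along its x and 138 mm along its y; walls 7 mm thick; outside 76 by 152 mm. Origin under its centre at bench height; inner floor 6 mm, walls 24 mm above the bench. The walls close both ends and return 30 mm along each side; the sides are open for the fingers over the middle 78 mm.
- dog_holder: Long narrow wooden holder, fixed to the bench, for the bench dog. Inside 50 mm along its x and 162 mm along its y; walls 7 mm thick; outside 64 by 176 mm. Origin under its centre at bench height; inner floor 6 mm, walls 24 mm above the bench. The walls close both ends and return 30 mm along each side; the sides are open for the fingers over the middle 102 mm.
- block_plane: Bystander: steel block plane, loose, 49 mm along its x, 161 mm along its y, 55 mm high, origin at the centre of its underside. To be left alone.
- oak_wedge: Bystander: pale oak wedge lying loose, 26 mm along its x, 80 mm along its y, 18 mm high at the thick end, origin at the centre of its underside. To be left alone.

How it is judged:
By the outcome, as a careful person would: the job done as asked, in the order asked, and still so for the second after the job is handed in, with the robot touching nothing.
It also fails if it takes over 109 s, if anything falls off the work surface, if the arm or the gripper's body presses on something with over 40 N, if the wrist force passes 120 N, or if a joint passes its speed limit or range.

### The arm

A 7-joint arm with a two-finger parallel gripper is mounted at the origin on a cart in front of the work surface, level with it; the furniture and walls round the work are solid. World frame = base frame: x ahead of the robot, y to its left, z up, the work surface at z = 0. Lengths are in m, angles in rad, forces in N, time in s.
With the tool pointing down it reaches from about 0.4 to 0.9 m from the base axis. Payload 5.6 kg.
Tool frame: the origin (TCP) lies midway between the tips of the shut fingers; the grasp point (between the pads) lies 19 mm behind it; z points along the fingers, y is the line along which they close (so a half turn about z gives the same grasp; the last joint's range is limited). The gripper opens to 92 mm and grips with 3 to 60 N. Pads are 20 mm wide; open, the fingers measure 128 mm over their backs; the gripper's body (75 mm by 189 mm) begins 69 mm behind the grasp point.
Start: joints at [1.303, 0.468, -0.012, 1.603, 0.006, 1.071, -0.056], TCP at [0.145, -0.634, 0.215] pointing down, gripper open.
Joint ranges: [-2.53, 2.53], [-0.31, 2.02], [-1.57, 1.55], [0.28, 2.44], [-1.29, 4.43], [0.15, 1.84], [-2.92, 2.92]. Speed limits (rad/s): [2.57, 2.57, 3.14, 3.14, 3.14, 3.14, 3.14].

### API

Orientations are given as a 3x3 rotation matrix whose columns are the frame's x, y, z axes.
In Python, from station import env, effector, solver, viewer, workorder, search_frame, tip_of gives the robot as it stands. Calls block until the motion is done:
- env.reach(position, orientation): joint-space move of the TCP to a pose.
- env.movel(position, frame=None, rate=0.15): straight line of the TCP; frame=None keeps the orientation; rate is the mean speed in m/s.
- env.goto_joints(angles): joint-space move.
- effector.release() and effector.grasp(squeeze=None): open the fingers fully, or close them until they stop; squeeze is the grip in N (None keeps the last).
- env.pause(seconds).
- solver.inverse_kinematics(position, orientation): joint angles nearest the present ones, or None.
- env.sense(): the state.
- viewer.read_camera(name): name is "scene" or "top" or "wrist"; returns (picture, depth): 420x560x3 uint8, red, green, blue; 420x560 float32, m along the optical axis (not along the pixel's ray), 0 where there is no reading.
- viewer.camera_info(name): a dict with "intrinsics" (3x3 intrinsics, pixels), "dist_coeffs" ([k1, k2, p1, p2, k3] as OpenCV has them; the pictures are not rectified), "eye" and "rotation" of the camera in the world; the wrist camera has in their place "T_tool_cam" (4x4, takes a point from camera to tool coordinates, whose origin is the TCP and whose axes are the flange's). Camera axes: x right, y up, looking along -z (the intrinsics and any distortion apply to the point x, -y, -z); pixel columns grow to the right and rows downward; lengths in m; the calibration is good to about 2 mm. A picture is of the moment at which its call begins: read the wrist's pose just before it. camera_info takes no time and is no camera call.
A pose or a line that the arm cannot do raises env.PlanningError and nothing moves.
- workorder.finish_job(): hands the job in; it is judged then, once.
Trained networks look in the newest picture that a camera, given by its name, has taken for a name from the list of things; names that differ only in an ending like _2 or _b are one class to them, and where a whole thing is asked for, a point or a joint stands for the part that bears it (a point fixed in the world has none). Each returns a list of dicts, best first, with "score" (0 to 1); they miss things now and then, are a little off and sometimes report something else, mostly with a low value. They report only what shows in the picture. A call takes as long as a camera call.
- search_frame(camera, name): "at" ([x, y, z] in m, in world coordinates, good to about 4 mm: the middle of the surface that is visible of it).
- tip_of(camera, name): "at" ([x, y, z] in m, in world coordinates, good to about 4 mm: a listed point, or the origin of a listed thing).
The state is a dict: "t": time; "joint_positions": joint angles; "joint_velocities": joint speeds; "tau": joint torques, N m; "ee_pos": TCP position; "tcp_rot": TCP orientation; "wrist_force": force on the tool from outside, world axes, zero at the start; "moment": the same for the moment, N m; "gripper_width": finger opening in m; "grasp_force": force on a finger pad.
Only numpy, scipy, OpenCV 4.12 (cv2) and the standard library are available. Lean on these libraries where they do the work, as an engineer would, in place of code of your own. Each camera call takes 0.05 s, during which the arm holds its last target. There are 200 camera calls.

## Working session

There is one attempt and no reset: what is moved stays moved. The work goes in short steps, each a Python script; the robot and the scene stay as the last script left them, time stands still between calls to the robot, and variables do not carry over. Pictures are saved under pics/ and viewed, at most 14 in all, crops included, and the job is handed in when it is done.

```bash
ls; mkdir -p pics
python3 - <<'E'
from station import *
import cv2
for c in ("top","scene"):
    p,d=viewer.read_camera(c); cv2.imwrite(f"pics/{c}0.png",p[:,:,::-1])
    i=viewer.camera_info(c); print(c,i)
    for n in ["glue_jar_center","screw_box_center","spare_iron_center","bench_dog_center","supply_tray","iron_holder","dog_holder","block_plane","oak_wedge"]:
        print(n,[(round(r["score"],2),[round(float(v),3) for v in r["at"]]) for r in tip_of(c,n)[:2]])
print(env.sense()["t"])
E
```

```text
pics
top {'intrinsics': array([[415.42451805,   0.        , 288.89167151],
       [  0.        , 415.42451805, 210.12361998],
       [  0.        ,   0.        ,   1.        ]]), 'dist_coeffs': array([0.01782597, 0.        , 0.        , 0.        , 0.        ]), 'eye': array([0.27652929, 0.19083757, 0.93176913]), 'rotation': array([[-0.05790116,  0.97089968, -0.23238173],
       [-0.99831027, -0.05516609,  0.01825698],
       [ 0.0049061 ,  0.23304617,  0.9724533 ]])}
glue_jar_center [(0.57, [0.397, 0.216, 0.033])]
screw_box_center [(0.66, [0.467, 0.129, 0.017])]
spare_iron_center [(0.67, [0.522, 0.059, 0.004])]
bench_dog_center [(0.76, [0.341, 0.295, 0.009])]
supply_tray [(0.82, [0.59, 0.264, -0.004]), (0.5, [0.396, 0.218, 0.036])]
iron_holder [(0.56, [0.688, 0.14, -0.002])]
dog_holder [(0.64, [0.495, 0.392, -0.003])]
block_plane [(0.65, [0.284, 0.396, -0.001])]
oak_wedge [(0.86, [0.585, -0.045, 0.003])]
scene {'intrinsics': array([[387.58350275,   0.        , 277.38896854],
       [  0.        , 387.58350275, 207.27490125],
       [  0.        ,   0.        ,   1.        ]]), 'dist_coeffs': array([-0.07520962,  0.        ,  0.        ,  0.        ,  0.        ]), 'eye': array([-0.00978828,  0.64323059,  0.7888986 ]), 'rotation': array([[-0.70922139,  0.50471077, -0.49221139],
       [-0.70477226, -0.52477365,  0.47739783],
       [-0.01735174,  0.68547769,  0.72788685]])}
glue_jar_center [(0.63, [0.396, 0.219, 0.04]), (0.55, [0.599, 0.261, 0.002])]
screw_box_center [(0.58, [0.466, 0.126, 0.019])]
spare_iron_center [(0.93, [0.524, 0.057, 0.007]), (0.74, [0.279, 0.397, 0.002])]
bench_dog_center [(0.69, [0.332, 0.296, 0.007]), (0.23, [0.395, 0.218, 0.037])]
supply_tray [(0.59, [0.6, 0.262, -0.001])]
iron_holder [(0.87, [0.684, 0.135, -0.002])]
dog_holder [(0.94, [0.494, 0.393, -0.002]), (0.29, [0.334, 0.297, 0.01])]
block_plane [(0.9, [0.278, 0.398, 0.0])]
oak_wedge [(0.61, [0.59, -0.041, -0.003])]
1.0
```

View pics/top0.png

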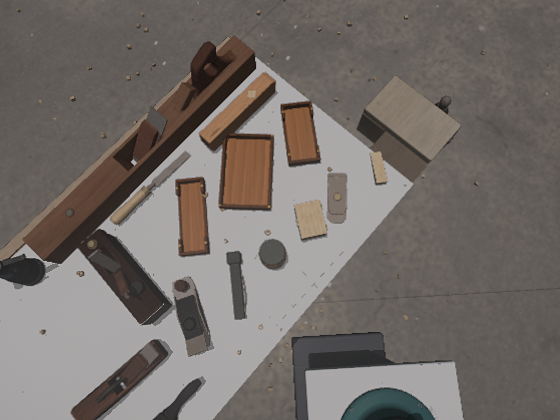

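View pics/scene0.png

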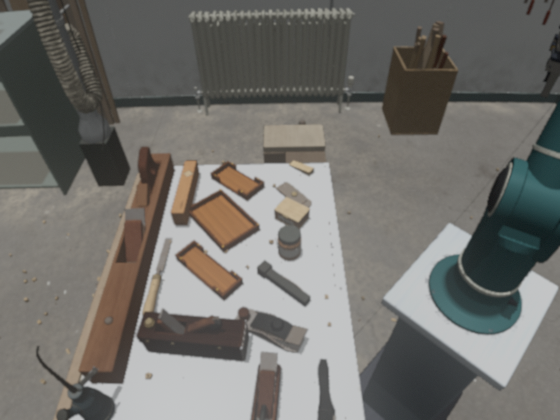

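The top view shows the row, right to left: wedge (378,167), iron (337,198), screw box (310,219), jar (272,254), dog (236,285, head at the upper end) and block plane (190,315). The trays are at (246,172) supply, (300,133) iron and (193,217) dog. The network positions agree with this. Next I'll get the yaw angles from depth.

```bash
cat > h.py <<'E'
from station import *
import numpy as np, cv2
def cloud(cam):
    s=env.sense(); p,d=viewer.read_camera(cam); i=viewer.camera_info(cam)
    if cam=="wrist":
        T=np.eye(4); T[:3,:3]=s["tcp_rot"]; T[:3,3]=s["ee_pos"]; T=T@i["T_tool_cam"]; R,e=T[:3,:3],T[:3,3]
    else: R,e=np.array(i["rotation"]),np.array(i["eye"])
    v,u=np.mgrid[:420,:560]
    n=cv2.undistortPoints(np.stack([u,v],-1).reshape(-1,1,2).astype(np.float32),i["intrinsics"],i["dist_coeffs"]).reshape(420,560,2)
    P=np.stack([n[...,0]*d,-n[...,1]*d,-d],-1)@R.T+e
    P[d==0]=np.nan
    return p,P
def rect(P,c,r,zlo,zhi=.12,hull=True):
    """min-area rectangle of points in a height band round c; the largest blob"""
    m=(np.hypot(P[...,0]-c[0],P[...,1]-c[1])<r)&(P[...,2]>zlo)&(P[...,2]<zhi)
    m=m.astype(np.uint8)
    n,l,st,_=cv2.connectedComponentsWithStats(m)
    if n<2: return None
    k=1+np.argmax(st[1:,4]); q=P[l==k]
    (cx,cy),(w,h),a=cv2.minAreaRect((q[:,:2]*1000).astype(np.float32))
    if w>h: w,h,a=h,w,a+90   # w short (x), h long (y); a=direction of short side
    a=(a+90)%180-90
    return dict(c=(round(cx/1000,4),round(cy/1000,4)),size=(round(w),round(h)),yaw=round(a,1),n=len(q),z=np.round(np.percentile(q[:,2],[5,50,98]),4))
E
python3 - <<'E'
from h import *
things=dict(jar=((.396,.218),.06,.02),box=((.467,.128),.07,.02),iron=((.523,.058),.08,.0035),dog=((.336,.295),.09,.007),supply=((.597,.263),.125,.012),ironh=((.686,.138),.1,.012),dogh=((.495,.392),.1,.012),plane=((.28,.397),.1,.01),wedge=((.588,-.043),.06,.006))
for c in ("top","scene"):
    p,P=cloud(c); np.save(f"{c}.npy",P)
    b=P[(abs(P[...,0]-.45)<.3)&(abs(P[...,1]-.25)<.3)&(abs(P[...,2])<.01)]
    A=np.c_[b[:,:2],np.ones(len(b))]; co=np.linalg.lstsq(A,b[:,2],rcond=None)[0]; print(c,"bench plane",co.round(4),"sd",(b[:,2]-A@co).std().round(4))
    for k,(q,r,z) in things.items(): print(k,rect(P,q,r,z))
    if c=="top":
        # tall stuff map, z>0.05
        H=np.zeros((60,60));
        for x,y,z in P.reshape(-1,3):
            i,j=int((x-.2)/.02) if x==x else -1,int((y+.2)/.02) if x==x else -1
            if 0<=i<36 and 0<=j<45: H[i,j]=max(H[i,j],z)
        for i in range(34,5,-1): print("%.2f"%(.21+.02*i)," ".join("%2d"%(100*H[i,j]) if H[i,j]>.015 else " ." for j in range(0,42)))
E
```

```text
top bench plane [ 0.0061  0.0021 -0.0027] sd 0.0029
jar {'c': (0.3935, 0.2173), 'size': (56, 59), 'yaw': -30.4, 'n': 642, 'z': array([0.0438, 0.0756, 0.0792])}
box {'c': (0.4679, 0.13), 'size': (64, 79), 'yaw': -81.6, 'n': 959, 'z': array([0.0357, 0.0391, 0.0424])}
iron {'c': (0.5265, 0.0625), 'size': (42, 110), 'yaw': 84.9, 'n': 698, 'z': array([0.0039, 0.0063, 0.0112])}
dog {'c': (0.3355, 0.2967), 'size': (30, 143), 'yaw': -84.7, 'n': 815, 'z': array([0.0144, 0.0218, 0.0313])}
supply {'c': (0.6141, 0.288), 'size': (163, 217), 'yaw': 85.6, 'n': 1663, 'z': array([0.015 , 0.0248, 0.0592])}
ironh {'c': (0.7403, 0.1423), 'size': (41, 76), 'yaw': 4.1, 'n': 251, 'z': array([0.0137, 0.0227, 0.0264])}
dogh {'c': (0.5638, 0.3984), 'size': (37, 65), 'yaw': 3.4, 'n': 218, 'z': array([0.0139, 0.0227, 0.0268])}
plane {'c': (0.2632, 0.3931), 'size': (50, 126), 'yaw': -73.6, 'n': 1305, 'z': array([0.0182, 0.0396, 0.0546])}
wedge {'c': (0.5802, -0.0404), 'size': (28, 65), 'yaw': 89.4, 'n': 297, 'z': array([0.0066, 0.0119, 0.0187])}
0.89  .  .  .  .  .  .  .  .  .  .  .  .  .  .  .  .  .  .  .  .  .
[... 4068 characters left out ...]
10, 'z': array([0.0041, 0.007 , 0.0409])}
dog {'c': (0.3332, 0.296), 'size': (31, 143), 'yaw': -83.3, 'n': 735, 'z': array([0.01  , 0.0215, 0.0307])}
supply {'c': (0.6128, 0.2873), 'size': (165, 220), 'yaw': 85.6, 'n': 1216, 'z': array([0.0141, 0.0234, 0.0587])}
ironh {'c': (0.6233, 0.1337), 'size': (40, 78), 'yaw': 4.5, 'n': 167, 'z': array([0.0129, 0.0209, 0.0254])}
dogh {'c': (0.4241, 0.3911), 'size': (38, 64), 'yaw': 1.9, 'n': 225, 'z': array([0.0141, 0.0223, 0.0263])}
plane {'c': (0.268, 0.4315), 'size': (121, 159), 'yaw': -76.9, 'n': 2239, 'z': array([0.016 , 0.043 , 0.0789])}
wedge {'c': (0.5835, -0.0396), 'size': (29, 76), 'yaw': -85.7, 'n': 144, 'z': array([0.0064, 0.0112, 0.0191])}
```

```bash
cat >> h.py <<'E'
def refine(Ps,c,yaw,size,zlo,zhi,n=4,m=.008):
    """yaw (deg) of the long axis; keep points inside the grown rectangle, refit"""
    for _ in range(n):
        q=Ps[(Ps[:,2]>zlo)&(Ps[:,2]<zhi)][:,:2]-c; a=np.radians(yaw); u=np.array([np.cos(a),np.sin(a)]); v=np.array([-u[1],u[0]])
        l,s=q@u,q@v; k=(abs(l)<size[1]/2+m)&(abs(s)<size[0]/2+m); q=q[k]+c
        (cx,cy),(w,h),b=cv2.minAreaRect((q*1000).astype(np.float32))
        if w<h: b+=90; w,h=h,w
        yaw=(b+90)%180-90; c=np.array([cx,cy])/1000
    return c.round(4),round(yaw,1),(round(h),round(w)),len(q)
E
python3 - <<'E'
from h import *
T=np.load("top.npy").reshape(-1,3); S=np.load("scene.npy").reshape(-1,3)
L=dict(supply=((.597,.263),0,(.118,.18),.015,.03),ironh=((.686,.138),5,(.076,.152),.015,.03),dogh=((.494,.394),3,(.064,.176),.015,.03),
 box=((.467,.13),8,(.064,.078),.025,.05),iron=((.523,.06),-5,(.044,.12),.0035,.016),dog=((.335,.296),6,(.03,.144),.012,.04),wedge=((.585,-.042),0,(.026,.08),.006,.03))
for k,v in L.items():
    print(k,*[refine(P,np.array(v[0]),*v[1:]) for P in (T,S,np.r_[T,S])],sep="\n   ")
for P in (T,S):
    q=P[(np.hypot(P[:,0]-.395,P[:,1]-.218)<.05)&(P[:,2]>.065)][:,:2]; print("jar",cv2.minEnclosingCircle((q*1000).astype(np.float32)))
E
```

```text
supply
   (array([0.6015, 0.2735]), -4.4, (132, 194), 857)
   (array([0.5984, 0.2708]), -4.3, (130, 193), 648)
   (array([0.5994, 0.2722]), -4.3, (133, 195), 1504)
ironh
   (array([0.6833, 0.138 ]), 4.2, (76, 155), 428)
   (array([0.6813, 0.1378]), 4.1, (78, 156), 265)
   (array([0.6821, 0.1379]), 4.1, (78, 157), 693)
dogh
   (array([0.4947, 0.3947]), 3.0, (65, 176), 401)
   (array([0.4935, 0.3946]), 2.9, (64, 177), 364)
   (array([0.4937, 0.3947]), 3.0, (65, 178), 765)
box
   (array([0.4679, 0.13  ]), 8.4, (64, 79), 947)
   (array([0.4657, 0.1304]), 9.2, (64, 79), 571)
   (array([0.4668, 0.1302]), 8.4, (65, 81), 1518)
iron
   (array([0.5284, 0.0618]), -5.9, (51, 133), 740)
   (array([0.5284, 0.0599]), -2.7, (44, 133), 321)
   (array([0.5284, 0.0618]), -5.9, (51, 133), 1061)
dog
   (array([0.3354, 0.2969]), 5.2, (30, 143), 793)
   (array([0.3332, 0.296 ]), 6.7, (31, 143), 676)
   (array([0.3343, 0.2969]), 5.6, (31, 146), 1469)
wedge
   (array([ 0.5851, -0.0405]), -0.6, (28, 75), 306)
   (array([ 0.5835, -0.0396]), 4.3, (29, 76), 144)
   (array([ 0.5843, -0.0397]), 0.8, (31, 77), 450)
jar ((394.7872619628906, 216.1722869873047), 27.648387908935547)
jar ((393.0465393066406, 215.794921875), 28.62909507751465)
```

```bash
cat >> h.py <<'E'
def down(yaw):
    """tool pointing down, closing line across a thing whose long axis lies at yaw deg; the half turn nearer the present joints"""
    a=np.radians(yaw); best=None
    for f in (0,np.pi):
        x=np.array([np.cos(a+f),np.sin(a+f),0]); z=np.array([0,0,-1.]); yield np.stack([x,np.cross(z,x),z],1)
def pick_rot(pos,yaw):
    j=env.sense()["joint_positions"]; o=[]
    for R in down(yaw):
        q=solver.inverse_kinematics(pos,R)
        if q is not None: o.append((np.abs(np.array(q)-j).max(),R,q))
    return min(o,key=lambda t:t[0])[1]
def st(msg=""):
    s=env.sense(); print(msg,"t",round(s["t"],2),"p",np.round(s["ee_pos"],4),"F",np.round(s["wrist_force"],1),"w",round(s["gripper_width"],4),"g",round(float(np.max(s["grasp_force"])),1),flush=True); return s
E
python3 - <<'E'
from h import *
st()
for y in (-5,5):
  for R in down(y):
    for p in ([.5,.2,.35],[.394,.216,.2],[.6,.26,.2],[.682,.138,.05]):
        q=solver.inverse_kinematics(p,R); print(y,p,None if q is None else np.round(q,2))
p=[.5,.17,.33]; env.reach(p,pick_rot(p,0)); st()
im,P=cloud("wrist"); np.save("wrist.npy",P); cv2.imwrite("pics/w0.png",im[:,:,::-1])
W=P.reshape(-1,3); print(np.nanmin(W,0),np.nanmax(W,0))
for z in (.3,):
    m=.003
    print("supply",refine(W,np.array([.597,.264]),-4,(.118,.18),.015,.03,m=m),refine(np.load("top.npy").reshape(-1,3),np.array([.597,.264]),-4,(.118,.18),.015,.03,m=m))
    print("iron",refine(W,np.array([.523,.06]),-5,(.044,.12),.003,.016,m=.004))
    print("ironh",refine(W,np.array([.682,.138]),4,(.076,.152),.015,.03))
    print("box",refine(W,np.array([.467,.13]),8,(.064,.078),.025,.05))
    print("wedge",refine(W,np.array([.585,-.04]),1,(.026,.08),.006,.03))
q=W[(np.hypot(W[:,0]-.395,W[:,1]-.218)<.05)&(W[:,2]>.065)][:,:2]; print("jar",len(q),cv2.minEnclosingCircle((q*1000).astype(np.float32)))
for n in ("spare_iron_center","supply_tray","glue_jar_center"): print(n,[(r["score"],np.round(r["at"],3)) for r in tip_of("wrist",n)[:2]])
E
```

```text
t 1.1 p [ 0.1448 -0.6337  0.2146] F [ 0.3 -0.4 -1. ] w 0.092 g 0.0
-5 [0.5, 0.2, 0.35] [ 0.46  0.39 -1.16  1.65  0.36  1.34 -2.41]
-5 [0.394, 0.216, 0.2] [-0.77  0.14  0.21  2.1  -0.04  0.91 -2.2 ]
-5 [0.6, 0.26, 0.2] [ 0.13  0.67 -0.89  1.56  0.55  1.18 -2.53]
-5 [0.682, 0.138, 0.05] [ 0.03  0.77 -0.42  1.56  0.38  0.89 -2.18]
-5 [0.5, 0.2, 0.35] [ 0.29  0.29 -0.89  1.66  0.23  1.3   0.84]
-5 [0.394, 0.216, 0.2] [ 0.37  0.34 -1.09  2.04  0.37  0.97  0.57]
-5 [0.6, 0.26, 0.2] [ 0.2   0.74 -1.04  1.56  0.66  1.23  0.53]
-5 [0.682, 0.138, 0.05] [ 0.22  0.87 -0.73  1.55  0.66  0.99  0.78]
5 [0.5, 0.2, 0.35] [ 0.42  0.35 -1.09  1.66  0.32  1.33 -2.21]
5 [0.394, 0.216, 0.2] [-0.57  0.15 -0.01  2.09  0.    0.91 -2.06]
5 [0.6, 0.26, 0.2] [ 0.11  0.65 -0.85  1.57  0.52  1.16 -2.33]
5 [0.682, 0.138, 0.05] [ 0.06  0.78 -0.47  1.56  0.42  0.9  -2.03]
5 [0.5, 0.2, 0.35] [ 0.29  0.29 -0.89  1.66  0.23  1.3   1.01]
5 [0.394, 0.216, 0.2] [ 0.37  0.34 -1.09  2.04  0.37  0.97  0.75]
5 [0.6, 0.26, 0.2] [ 0.2   0.74 -1.04  1.56  0.67  1.23  0.71]
5 [0.682, 0.138, 0.05] [ 0.23  0.87 -0.74  1.55  0.67  0.99  0.94]
 t 4.2 p [0.5004 0.1691 0.3298] F [-0.4 -0.8  0.7] w 0.092 g 0.0
[-0.14360807 -1.43089292 -0.86991741] [1.95606692 1.66417897 0.45927055]
supply (array([0.5959, 0.265 ]), -5.2, (117, 186), 1360) (array([0.597 , 0.2689]), -4.4, (122, 186), 831)
iron (array([0.5243, 0.0602]), -4.7, (45, 128), 1514)
ironh (array([0.6805, 0.1358]), 4.3, (76, 153), 683)
box (array([0.4655, 0.1281]), 9.1, (64, 78), 1971)
wedge (array([ 0.5848, -0.0423]), 2.9, (28, 78), 581)
jar 1253 ((392.1578674316406, 214.11129760742188), 27.797449111938477)
spare_iron_center [(0.73, array([0.523, 0.061, 0.004]))]
supply_tray [(0.71, array([ 0.592,  0.263, -0.   ]))]
glue_jar_center [(0.65, array([0.391, 0.206, 0.035]))]
```

View pics/w0.png

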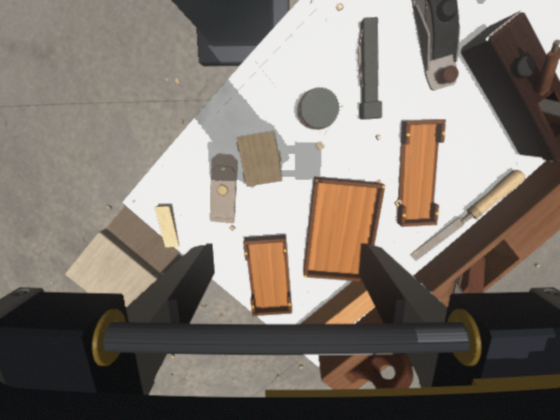

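The wrist view shows the jar (319,108), box (260,158), iron (223,187), supply tray (344,228), iron holder (269,275) and dog holder (422,172), all clear. The fits match the given sizes. I'll start with the jar.

```bash
cat >> h.py <<'E'
def lineto(p,R=None,rate=.2): env.movel(list(map(float,p)),R,rate=rate)
def pick(xy,yaw,z,squeeze,lift=.2,app=.12):
    p=[*xy,app]; R=pick_rot(p,yaw); env.reach(p,R); st("above")
    lineto([*xy,z+.03],rate=.2); lineto([*xy,z],rate=.06); st("down")
    effector.grasp(squeeze); st("grasp")
    lineto([*xy,z+.02],rate=.08); lineto([*xy,lift],rate=.2); st("lifted")
def place(xy,yaw,z,lift=.2,up=.2):
    p=[*xy,lift]; R0=env.sense()["tcp_rot"]
    R=max(down(yaw),key=lambda R:np.trace(R0.T@R))
    lineto(p,R,.2); lineto([*xy,z+.025],rate=.2); lineto([*xy,z],rate=.05); st("set")
    effector.release(); env.pause(.2); st("released")
    lineto([*xy,z+.02],rate=.08); lineto([*xy,up],rate=.25); st("clear")
E
python3 - <<'E'
from h import *
pick((.392,.2145),-5,.031,20)
place((.640,.260),-5,.0375)
E
```

```text
above t 5.35 p [0.3936 0.215  0.1209] F [0.2 0.  0.2] w 0.0919 g 0.0
down t 6.44 p [0.3918 0.2147 0.0309] F [-0.1  0.  -0.2] w 0.092 g 0.0
grasp t 7.07 p [0.3921 0.2146 0.0311] F [0.7 0.1 1.2] w 0.0566 g 20.0
lifted t 8.36 p [0.3913 0.2137 0.1989] F [-0.7  0.3 -2.3] w 0.0567 g 20.0
set t 11.26 p [0.6399 0.2599 0.0371] F [ 0.3 -0.6 -2.6] w 0.057 g 20.0
released t 12.12 p [0.64   0.26   0.0375] F [ 0.1 -0.7  1.4] w 0.0918 g 0.0
clear t 13.24 p [0.6394 0.2592 0.1985] F [ 0.3 -0.3  0.1] w 0.0918 g 0.0
```

Run:
```python
from h import *
pick((.4655,.1285),9,.0235,30)
place((.558,.267),-5,.0303,lift=.2)
p=[.53,.16,.33]; env.reach(p,pick_rot(p,0)); st()
im,P=cloud("wrist"); np.save("wrist1.npy",P); cv2.imwrite("pics/w1.png",im[:,:,::-1]); W=P.reshape(-1,3)
print("iron",refine(W,np.array([.523,.06]),-5,(.044,.12),.003,.016,m=.004))
print("box",refine(W,np.array([.558,.267]),-5,(.064,.078),.035,.06))
q=W[(np.hypot(W[:,0]-.64,W[:,1]-.26)<.045)&(W[:,2]>.065)]; print("jar",len(q),np.percentile(q[:,2],[5,50,98]),cv2.minEnclosingCircle((q[:,:2]*1000).astype(np.float32)))
q=W[(np.hypot(W[:,0]-.558,W[:,1]-.267)<.025)];print("box z",np.percentile(q[:,2],[5,50,95]))
```

```text
above t 14.17 p [0.4666 0.1291 0.1201] F [ 1.1  0.3 -0.3] w 0.0917 g 0.0
down t 15.3 p [0.4654 0.1287 0.0234] F [0.1 0.1 0.1] w 0.0919 g 0.0
grasp t 15.92 p [0.4656 0.1284 0.0236] F [-0.9 -0.2  1.2] w 0.0572 g 30.0
lifted t 17.25 p [0.4647 0.128  0.1989] F [ 0.2 -0.1 -1.8] w 0.0574 g 30.0
set t 19.76 p [0.5578 0.267  0.0299] F [-0.1 -0.  -1.7] w 0.0574 g 30.0
released t 20.62 p [0.558  0.267  0.0303] F [-0.2 -0.3 -0.5] w 0.0919 g 0.0
clear t 21.77 p [0.5574 0.2661 0.1986] F [ 0.  -0.8 -0.1] w 0.092 g 0.0
 t 22.49 p [0.5296 0.1599 0.3283] F [-0.1 -0.3 -0.6] w 0.092 g 0.0
iron (array([0.5239, 0.0601]), -4.9, (44, 128), 1582)
box (array([0.5578, 0.2671]), -4.7, (63, 79), 1794)
jar 781 [0.07082569 0.08183709 0.08376813] ((640.0302734375, 258.7580871582031), 27.34400749206543)
box z [0.04380127 0.04519134 0.04668188]
```

View pics/w1.png

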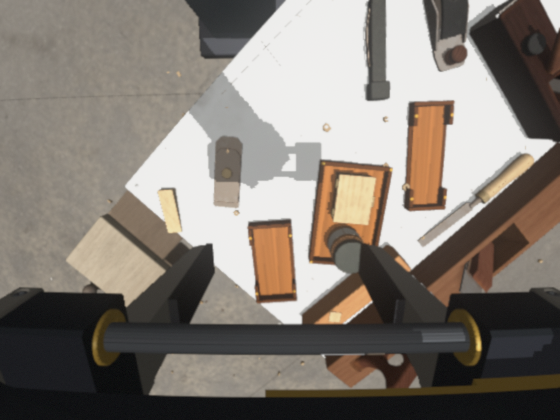

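Both stand level in the supply tray: jar at (344,245) with its top at 82 mm, box at (354,200) with its top at 45–46 mm. Next is the plane iron.

Run:
```python
from h import *
pick((.5236,.060),-4.9,.0015,40)
s=env.sense()
im,P=cloud("scene"); cv2.imwrite("pics/s1.png",cv2.resize(im[100:300,150:400,::-1],None,fx=2.5,fy=2.5))
assert s["gripper_width"]>.03
place((.6807,.1362),4.3,.0082)
p=[.53,.2,.33]; env.reach(p,pick_rot(p,0)); st()
im,P=cloud("wrist"); np.save("wrist2.npy",P); cv2.imwrite("pics/w2.png",im[:,:,::-1]); W=P.reshape(-1,3)
print("iron",refine(W,np.array([.6807,.1362]),4.3,(.044,.12),.009,.02,m=.003))
q=W[(np.hypot(W[:,0]-.6807,W[:,1]-.1362)<.045)];print("z",np.percentile(q[:,2],[2,5,25,50,75,98]))
print("dog",refine(W,np.array([.3335,.296]),6,(.03,.144),.012,.04),"dogh",refine(W,np.array([.494,.394]),3,(.064,.176),.015,.03))
```

```text
above t 23.47 p [0.5245 0.0616 0.1208] F [0.2 0.7 0.3] w 0.0918 g 0.0
down t 24.71 p [0.5234 0.0601 0.0011] F [0.5 0.7 0.8] w 0.0923 g 0.0
grasp t 25.53 p [0.5236 0.06   0.0015] F [-0.1 -0.3  0.5] w 0.0419 g 40.0
lifted t 26.98 p [0.5227 0.0596 0.1989] F [ 1.3  0.4 -2. ] w 0.0425 g 40.0
set t 29.68 p [0.6805 0.1363 0.0077] F [-0.  -0.  -2.7] w 0.0424 g 40.0
released t 30.73 p [0.6807 0.1362 0.0082] F [-0.3  0.7  0.2] w 0.0922 g 0.0
clear t 31.97 p [0.6799 0.1355 0.1983] F [-1.4  0.4  0.2] w 0.0919 g 0.0
 t 32.82 p [0.5309 0.1984 0.3286] F [-0.1  0.1 -0.5] w 0.0918 g 0.0
iron (array([0.677 , 0.1363]), 3.4, (44, 120), 1246)
z [-0.00104392  0.0001562   0.00538537  0.01113808  0.0123422   0.01656284]
dog (array([0.3362, 0.2948]), 5.2, (30, 138), 1728) dogh (array([0.4929, 0.3918]), 2.3, (66, 177), 852)
```

View pics/w2.png

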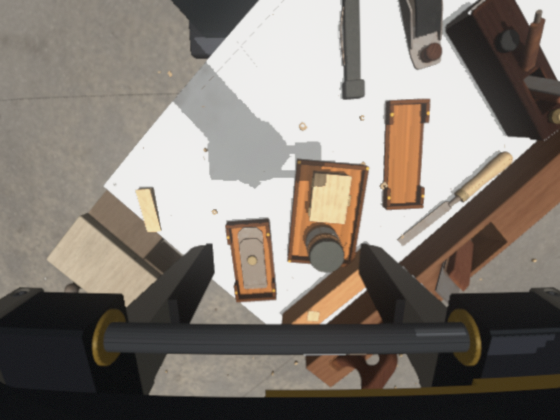

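The iron lies flat in its holder at (251,260): plate top about 11 mm, 44×120 fitted. Last is the dog at (352,45), whose tail end is slightly clipped in this view, so I corrected its centre for that.

Run:
```python
from h import *
pick((.3333,.2947),5.5,.005,40)
assert env.sense()["gripper_width"]>.015
place((.493,.392),2.7,.0117)
p=[.5,.16,.33]; env.reach(p,pick_rot(p,0)); st()
im,P=cloud("wrist"); cv2.imwrite("pics/w3.png",im[:,:,::-1]); W=P.reshape(-1,3)
print("dog",refine(W,np.array([.493,.392]),2.7,(.03,.144),.026,.06,m=.003))
for k,(x,y,r) in dict(dog=(.493,.392,.012),head=(.55,.394,.01),tail=(.44,.389,.008),box=(.558,.267,.025),jar=(.64,.259,.02)).items():
    q=W[(np.hypot(W[:,0]-x,W[:,1]-y)<r)]; print(k,np.percentile(q[:,2],[5,50,95]).round(4))
```

```text
above t 34.02 p [0.3348 0.2951 0.1205] F [0.5 0.2 0.5] w 0.0916 g 0.0
down t 35.25 p [0.3331 0.2948 0.0049] F [-0.3 -0.1  1. ] w 0.0919 g 0.0
grasp t 36.31 p [0.3333 0.2948 0.005 ] F [0.2 0.6 0.2] w 0.022 g 40.0
lifted t 37.73 p [0.3328 0.2939 0.199 ] F [ 0.5  0.3 -1.5] w 0.0216 g 40.0
set t 40.43 p [0.4928 0.392  0.0113] F [ 0.   0.7 -1.5] w 0.0216 g 40.0
released t 41.74 p [0.493  0.392  0.0117] F [ 0.1 -0.3 -0.5] w 0.0916 g 0.0
clear t 42.97 p [0.4926 0.391  0.1984] F [ 0.3 -0.3 -0.6] w 0.0919 g 0.0
 t 44.0 p [0.4996 0.1606 0.3292] F [-0.7  0.7  0.1] w 0.0922 g 0.0
dog (array([0.493 , 0.3889]), 4.2, (31, 144), 1228)
dog [0.0252 0.0275 0.029 ]
head [0.0339 0.0355 0.037 ]
tail [0.0261 0.0276 0.029 ]
box [0.044  0.0452 0.0465]
jar [0.0807 0.082  0.0833]
```

View pics/w3.png

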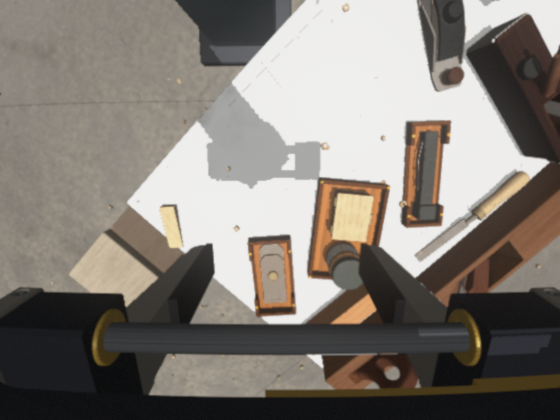

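The dog lies flat in its holder at (427,173): shaft top 28 mm, head 36 mm, both 6 mm above bench values. The jar, box and iron are seated, and the wedge and block plane are where they were. Handing in.

```bash
python3 -c "
from station import *
print(workorder.finish_job())"
```

```text
the job is handed in; nothing more can be done
None
```

The job is handed in at about 44 s: the jar and screw box stand in the supply tray, the iron and the dog lie flat in their holders, all seated by the wrist-camera heights, and the block plane and wedge were not touched.

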